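Two doses from the galley dispenser

TASK

Swing the spout of the washing-up dispenser round over the aluminium mess tin, then give the pump at least two full strokes: each time press the head down until it lands firmly on its stop, without ramming or forcing it, and let it come all the way up. Do not pump while the spout is anywhere but over the tin, and leave the tin, the bowl and everything else standing where they are.

Things in the scene. Friction and masses are not known exactly. Their poses are not given: they have to be found in the camera images.
- dispenser: brushed steel washing-up dispenser fixed in the counter: flange 54 mm across, tower 33 mm across, 78 mm high, swivel sleeve 35 mm across up to 86 mm, then a white stem 15 mm across carrying the head. Origin on the tower's axis at counter height, z up; the spout points along its -x when swivel is 0
- pump_head: one-piece steel head on the stem: round flat cap 37 mm across, 112 to 140 mm above the counter at rest, and a level round spout 15 mm thick, centreline 124 mm up at rest, along the head's own -x, straight to 88 mm from the axis, then turning down. Swivels and is pressed down as one; press on the cap. Never put more than 24 N on it. Origin on the tower's axis, at counter height when up
- cap_top (a point): centre of the cap's flat top, on the tower's axis, 140 mm above the counter when the pump is up
- outlet (a point): mouth of the spout, pointing down, 110 mm from the axis and 103 mm above the counter when the pump is up
- swivel (a joint): angle of the spout about the tower (rad, -1.7 to 1.7), 0 along the dispenser's -x, growing anticlockwise seen from above; stiff (0.1 N m), it stays where it is left
- pump (a joint): how far the head is pressed down (m), 0 when up. A spring resists, about 4 N at the top, 9 N at 21 mm, and lifts it again. The stroke ends on a stop inside the tower, set out of sight anywhere from 13 to 21 mm: there the force climbs steeply, about 10 N per mm. Firmly on the stop = pressed with 12 to 20 N and going no farther, kept a third of a second; over 24 N is forcing it
- mess_tin: open oblong aluminium mess tin, 165 x 95 mm, 62 mm high, 2.5 mm walls, with a flat wire handle that sticks out 90 mm from one short side (its -x side), 46 mm up. Loose, 0.14 to 0.26 kg. Origin at the centre of its underside, x along its length
- bowl: round green melamine bowl, 120 mm across, 52 mm high, loose; bystander, origin at the centre of its underside
- spice_jar: glass spice jar with a steel twist cap, 46 mm across, 88 mm high, loose bystander, origin at the centre of its underside
- tea_caddy: steel tea caddy 67 x 87 mm, 87 mm high with its knob, loose bystander, origin at the centre of its underside
- strainer: steel tea strainer, 72 mm cup 24 mm high with a 110 mm handle, loose bystander, origin under the cup
- mug: white enamel mug, 80 mm across, 85 mm high, loose bystander, origin at the centre of its underside
- spoon: spoon with a wooden handle, 200 mm long, lying flat, loose bystander, origin at its middle
- dish_brush: dish brush, 200 mm long, lying flat, loose bystander, origin at its middle

How it is judged:
On the way, in this order (a step that is already met when the one before it is completed fails the run):
1. the spout is over the mess tin with the pump up (x of outlet in the frame of mess_tin between -0.07 and 0.07 m and y of outlet in the frame of mess_tin between -0.038 and 0.038 m and value of joint pump below 0.003 m), for 0.2 s.
2. the head is pressed firmly on its stop over the tin (at least 11 N) (value of joint pump above 0.0115 m and contact force between anything else and pump_head above 11 N and velocity of joint pump below 0.01 m/s and x of outlet in the frame of mess_tin between -0.07 and 0.07 m and y of outlet in the frame of mess_tin between -0.038 and 0.038 m), for 0.2 s.
3. the head has come all the way up (all of step 1), for 0.2 s.
4. the head is pressed firmly on its stop over the tin a second time (all of step 2), for 0.2 s.
At the end, for the whole second after the job is handed in: The pump is all the way up again (within 3 mm), the spout's outlet is over the inside of the mess tin (within 70 mm of its middle lengthwise and 38 mm across), the tin stands level within 20 mm of where it stood, and the bowl and the other bystanders are within 25 mm of where they stood (all of step 3 and distance of mess_tin from where it was at the start of the episode below 0.02 m and angle between mess_tin's own z axis and vertical below 0.1 rad and linear speed of mess_tin below 0.02 m/s and distance of each of bowl, spice_jar, tea_caddy, strainer, mug, spoon, dish_brush from where it was at the start of the episode below 0.025 m); the robot touches nothing.
It fails at once if the head is forced: more than 25 N on it (contact force between anything else and pump_head above 25 N).
It fails at once if the pump is worked (pressed more than 6 mm) while the spout is not over the tin (value of joint pump above 0.006 m and not (x of outlet in the frame of mess_tin between -0.07 and 0.07 m and y of outlet in the frame of mess_tin between -0.038 and 0.038 m)).
It fails at once if the mess tin is shifted by more than 20 mm or tipped (distance of mess_tin from where it was at the start of the episode above 0.02 m or angle between mess_tin's own z axis and vertical above 0.3 rad).
It fails at once if a bystander is shifted by more than 25 mm (distance of any of bowl, spice_jar, tea_caddy, strainer, mug, spoon, dish_brush from where it was at the start of the episode above 0.025 m).
It also fails if it takes over 51 s, if anything falls off the work surface, if the arm or the gripper's body presses on something with over 40 N, if the wrist force passes 120 N, or if a joint passes its speed limit or range.

ROBOT

A 6-joint arm with a two-finger parallel gripper is mounted at the origin on the work surface. World frame = base frame: x ahead of the robot, y to its left, z up, the work surface at z = 0. Lengths are in m, angles in rad, forces in N, time in s.
With the tool pointing down it reaches from about 0.25 to 0.725 m from the base axis. Payload 4 kg.
Tool frame: the origin (TCP) lies at the very end of the fingers, on their centre line; the grasp point (between the pads) lies 19 mm behind it; z points along the fingers, y is the line along which they close (so a half turn about z gives the same grasp; the last joint's range is limited). The gripper opens to 85 mm and grips with 20 to 120 N. Pads are 22 mm wide; open, the fingers measure 114 mm over their backs; the gripper's body (76 mm by 85 mm) begins 54 mm behind the grasp point. The pads swing forward as they close: fully open they stand 13 mm farther back than shut.
Start: joints at [-1.115, 0.241, 0.005, 1.335, 0, 1.571], TCP at [0.22, -0.449, 0.231] pointing down, gripper open.
Joint ranges: [-2.72, 2.72], [-1.05, 1.87], [-1.09, 1.28], [-1.99, 2.15], [-1.42, 1.44], [-3.14, 3.14]. Speed limits (rad/s): [2.79, 2.79, 3.14, 3.14, 3.14, 3.14].

INTERFACE

Orientations are given as a 3x3 rotation matrix whose columns are the frame's x, y, z axes.
In Python, from station import arm, vision gives the robot as it stands. The module is installed in compiled form; this text tells all that it offers.
- The arm moves only by the tool move_arm, never from a script. Its argument "targets" is a list of rows, each a list of 6 numbers: the shift along the tool's x, y, z in mm, then the turn, a rotation vector about the tool's x, y, z in degrees. In form: [[dx, dy, dz, wx, wy, wz], ...]. A call has 1 to 10 rows; each row is the pose to reach, as a shift and turn from the pose commanded when the call began, along the tool's axes at that moment; what a row does not reach only later rows make up. A row lasts 1/12 s, in which the tool goes at most 41.7 mm and 7.16 degrees, less where a joint would pass 70% of its speed; a pose out of reach is approached as far as the arm can. A call with a gripper value outside its range is refused whole. "gripper" is the closure, from 0 (fully open) to 1 (shut), set as the call begins (left out, the last holds). The fingers move at their own pace and stop on an object; "newtons" is the grip in N (left out, the last holds). Time passes only in rows, so rows that repeat a pose let the fingers close. It gives the time, the measured TCP pose, the force, the opening and the grip force at its end, in the units of the state.
- arm.sense(): the state, without advancing time (a new reading comes with each control period).
- vision.read_camera(name): name is "side" or "top" or "wrist"; returns the picture (480x640x3 uint8, blue, green, red); there is no depth.
- vision.camera_model(name): a dict with "mtx" (3x3 intrinsics, pixels), "position" and "rotation" of the camera in the world. Camera axes: x right, y down, z forward; pixel columns grow to the right and rows downward; lengths in m; the calibration is good to about 2 mm. The wrist camera is an equidistant fisheye: a pixel r from the principal point sees the ray r / f radians off the axis. A picture is of the moment at which its call begins: read the wrist's pose just before it. camera_model takes no time and is no camera call; for the wrist camera it gives the pose at the moment of the call.
- arm.sign_off(): hands the job in; it is judged then, once.
The state is a dict: "clock": time; "qpos": joint angles; "qvel": joint speeds; "effort": joint torques, N m; "eef_pos": TCP position; "tool_rot": TCP orientation; "force": force on the tool from outside, world axes, zero at the start; "wrist_torque": the same for the moment, N m; "grip_width": finger opening in m; "grip_force": force on a finger pad.
Only numpy, scipy, OpenCV 4.12 (cv2) and the standard library are available. Lean on these libraries where they do the work, as an engineer would, in place of code of your own. Each camera call takes 0.05 s, during which the arm holds its last target. There are 200 camera calls.

## Working session

There is one attempt and no reset: what is moved stays moved. The work goes in short steps, Python scripts to look and compute and a tool call to move; the robot and the scene stay as the last step left them, time stands still between calls to the robot, and variables do not carry over. Pictures are saved under pics/ and viewed, at most 10 in all, crops included, and the job is handed in when it is done.

Besides the shell and the picture viewer there is one more tool, called after ">>>" as a command line: name --pt "numbers of a row" for each row, then --argument value for the rest. move_arm: Moves the arm, as the interface text tells. Its arguments: {"type":"object","properties":{"targets":{"type":"array","items":{"type":"array","items":{"type":"number"}}},"gripper":{"type":"number"},"newtons":{"type":"number"}},"required":["targets"]}

```bash
mkdir -p pics; python3 - <<'E'
from station import arm, vision
import cv2
s=arm.sense(); print(s)
for n in ("top","side"):
    cv2.imwrite(f"pics/{n}0.png",vision.read_camera(n))
    print(n,vision.camera_model(n))
E
```

```text
{'clock': 0.0, 'qpos': array([-1.11498578e+00,  2.41444080e-01,  3.70329687e-03,  1.33519206e+00,
        1.82563710e-05,  1.57083547e+00]), 'qvel': array([ 0.00165692, -0.00246184,  0.00153983, -0.00175885, -0.00013541,
        0.00069279]), 'effort': array([ 3.40976885e-04, -3.72317219e+01,  2.52408922e+01,  1.71265175e-02,
       -4.46744252e-05, -1.00383804e-05]), 'eef_pos': array([ 0.21981847, -0.44837535,  0.23038944]), 'tool_rot': array([[ 8.97921772e-01,  4.40154106e-01, -9.24081243e-04],
       [ 4.40155075e-01, -8.97919706e-01,  1.92642407e-03],
       [ 1.81727063e-05, -2.13651717e-03, -9.99997717e-01]]), 'force': array([ 0.77764714, -0.73294088, -0.0017524 ]), 'wrist_torque': array([ 0.03071343,  0.03007283, -0.01423262]), 'grip_force': 0.0, 'grip_width': 0.08596869566466177}
top {'mtx': array([[574.70898303,   0.        , 323.01189469],
       [  0.        , 574.70898303, 241.12789706],
       [  0.        ,   0.        ,   1.        ]]), 'position': array([0.36383119, 0.01792877, 1.45140618]), 'rotation': array([[ 0.0074995 , -0.99298443,  0.11800713],
       [-0.99981766, -0.00537346,  0.01832405],
       [-0.01756139, -0.11812303, -0.99284367]])}
side {'mtx': array([[498.13643203,   0.        , 322.72273887],
       [  0.        , 498.13643203, 248.45280082],
       [  0.        ,   0.        ,   1.        ]]), 'position': array([0.41153867, 0.62413209, 0.89090601]), 'rotation': array([[-0.98983644, -0.10828712,  0.09218313],
       [-0.14217206,  0.76858724, -0.62374735],
       [-0.00330697, -0.63051372, -0.77617106]])}
```

View pics/top0.png

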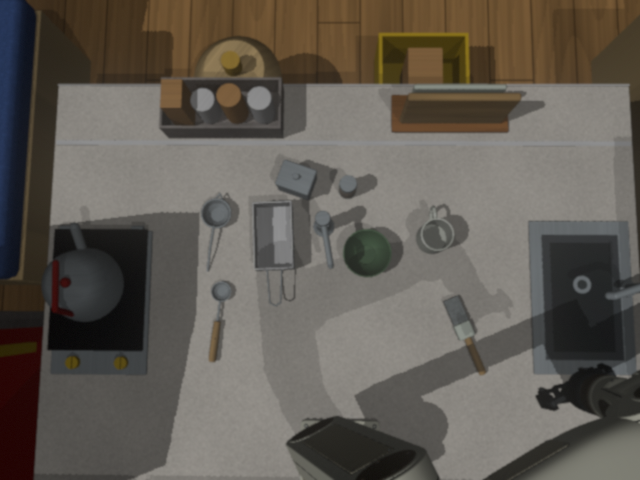

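View pics/side0.png

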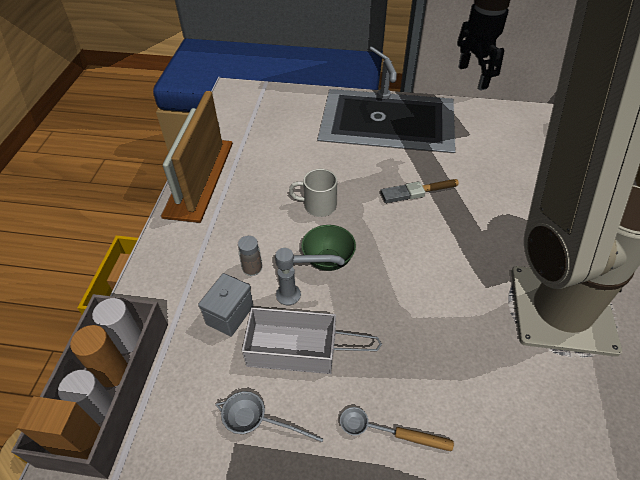

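The top view shows the cap at about (322,222), the spout tip at (330,267), the tin's corners at (254,202), (292,202), (296,268) and (256,270), the jar at (348,185), the caddy at (296,178) and the bowl at (367,252). The side view confirms that the spout points towards the robot. I'll zoom in for precision.

```bash
python3 - <<'E'
import cv2
a=cv2.imread("pics/top0.png")[150:310,230:400]; b=cv2.imread("pics/side0.png")[220:390,190:390]
a=cv2.resize(a,None,fx=3.5,fy=3.5,interpolation=cv2.INTER_CUBIC)
cv2.imwrite("pics/c1.png",a)
cv2.imwrite("pics/c2.png",cv2.resize(b,None,fx=3.5,fy=3.5,interpolation=cv2.INTER_CUBIC))
E
```

```text
(no output)
```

View pics/c1.png

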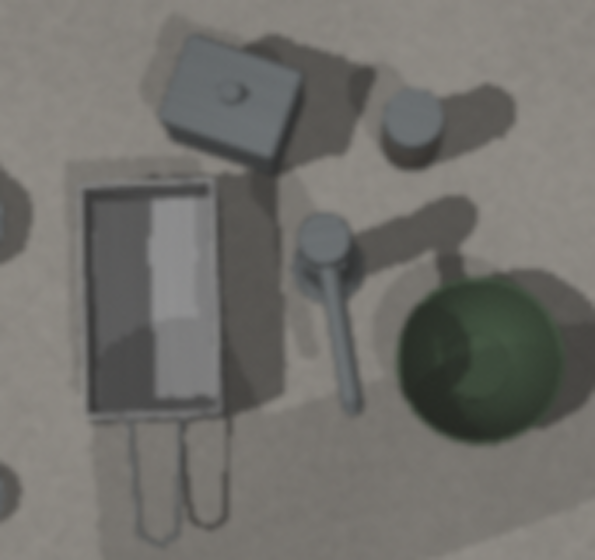

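View pics/c2.png

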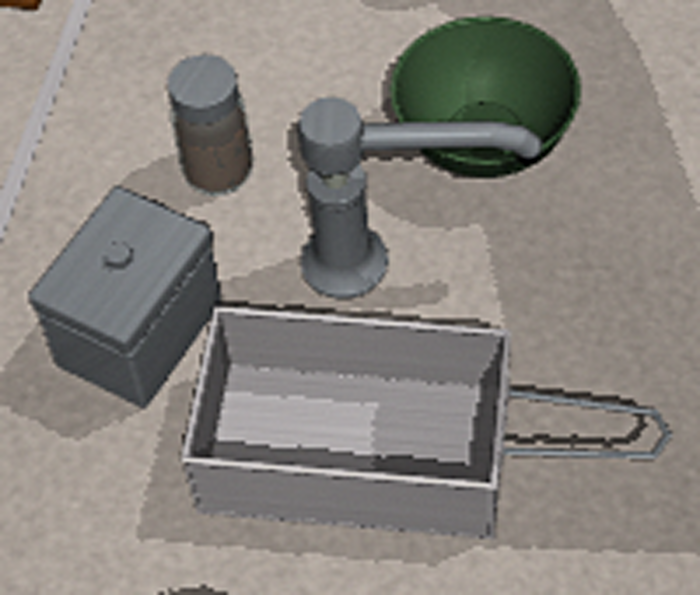

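The crops put the cap top at (325,239) in crop 1 and (331,121) in crop 2. The tin rim corners are (84,187), (214,180), (220,414) and (90,416) in crop 1, and (217,309), (506,333), (496,484) and (186,460) in crop 2. The spout tip is at (352,408) and (533,143).

```bash
cat > h.py <<'E'
import numpy as np
from station import vision
def onplane(cam,px,z):
    m=vision.camera_model(cam); d=m["rotation"]@np.linalg.solve(m["mtx"],[*px,1.])
    p=m["position"]; return p+d*(z-p[2])/d[2]
def c1(u,v): return (u/3.5+230-.36,v/3.5+150-.36)
def c2(u,v): return (u/3.5+190-.36,v/3.5+220-.36)
E
python3 - <<'E'
from h import *
np.set_printoptions(precision=4,suppress=True)
P=lambda n,a,b,z: print(n,onplane("top",c1(*a),z),onplane("side",c2(*b),z) if b else "")
P("cap",(325,239),(331,121),.14)
P("spouttip(top of bend)",(352,405),(533,143),.115)
for i,(a,b) in enumerate(zip([(84,187),(214,180),(220,414),(90,416)],[(186,460),(217,309),(506,333),(496,484)])): P("tin%d"%i,a,b,.062)
P("hand",(160,542),(668,433),.046)
P("hand",(200,525),None,.0)
P("jar",(414,117),(204,92),.088)
P("caddyknob",(233,92),(118,249),.087)
for a in [(195,36),(302,72),(273,165),(163,122)]: P("caddytop",a,None,.08)
P("bowl",(480,360),None,.052)
E
```

```text
cap [0.5737 0.0437 0.14  ] [0.5721 0.0452 0.14  ]
spouttip(top of bend) [0.4659 0.0254 0.115 ] [0.4619 0.0256 0.115 ]
tin0 [0.6223 0.2149 0.062 ] [0.6209 0.219  0.062 ]
tin1 [0.6277 0.1235 0.062 ] [0.6263 0.1257 0.062 ]
tin2 [0.4632 0.1171 0.062 ] [0.4645 0.1185 0.062 ]
tin3 [0.4612 0.2073 0.062 ] [0.458  0.2098 0.062 ]
hand [0.3749 0.1587 0.046 ] [0.3708 0.1588 0.046 ]
hand [0.3876 0.1348 0.    ] 
jar [ 0.6675 -0.0161  0.088 ] [ 0.6624 -0.0061  0.088 ]
caddyknob [0.6849 0.1093 0.087 ] [0.6835 0.1102 0.087 ]
caddytop [0.7265 0.1369 0.08  ] 
caddytop [0.701  0.0618 0.08  ] 
caddytop [0.635  0.0814 0.08  ] 
caddytop [0.6651 0.1583 0.08  ] 
bowl [ 0.5028 -0.0634  0.052 ]
```

>>> move_arm --pt "25 -15 0 0 0 -6.4" --pt "55 -33 0 0 0 -12.8" --pt "85 -51 0 0 0 -19.2" --pt "115 -69 0 0 0 -25.6" --pt "145 -87 0 0 0 -32" --pt "175 -105 0 0 0 -38.4" --pt "205 -123 0 0 0 -44.8" --pt "235 -141 0 0 0 -51.2" --pt "260 -156 0 0 0 -57.6" --pt "280 -168 0 0 0 -63.9" --gripper 1 --newtons 40

```text
clock: 0.93
eef_pos: [0.3982, -0.1727, 0.231]
tool_rot: [[-0.008, 1.0, -0.0], [1.0, 0.008, 0.001], [0.001, -0.0, -1.0]]
force: [0.6, -0.3, 0.1]
grip_width: 0.0002
grip_force: 0.0
```

>>> move_arm --pt "25 16 0 0 0 0" --pt "60 39 10 0 0 0" --pt "95 62 20 0 0 0" --pt "130 85 30 0 0 0" --pt "155 102 40 0 0 0" --pt "168 111 60 0 0 0" --pt "168 111 85 0 0 0" --pt "168 111 108 0 0 0" --pt "168 111 122 0 0 0" --pt "168 111 126 0 0 0"

```text
clock: 1.77
eef_pos: [0.5059, -0.0064, 0.1019]
tool_rot: [[-0.001, 1.0, -0.007], [1.0, 0.001, 0.0], [0.0, -0.007, -1.0]]
force: [-0.5, 0.4, -0.6]
grip_width: -0.0001
grip_force: 0.0
```

>>> move_arm --pt "8 0 0 0 0 0" --pt "16 0 0 0 0 0" --pt "22 -2 0 0 0 0" --pt "28 -5 0 0 0 0" --pt "35 -6 0 0 0 0" --pt "41 -7 0 0 0 0" --pt "48 -8 0 0 0 0" --pt "54 -8 0 0 0 0" --pt "61 -7 0 0 0 0" --pt "67 -6 0 0 0 0"

```text
clock: 2.6
eef_pos: [0.5024, 0.0608, 0.1053]
tool_rot: [[-0.0, 1.0, -0.0], [1.0, 0.0, -0.0], [-0.0, -0.0, -1.0]]
force: [1.1, -1.8, 0.4]
grip_width: 0.0002
grip_force: 0.8
```

>>> move_arm --pt "7.5 0 0 0 0 0" --pt "13.5 2 0 0 0 0" --pt "19.5 5 0 0 0 0" --pt "25 8.5 0 0 0 0" --pt "30.5 12.5 0 0 0 0" --pt "35.5 16.5 0 0 0 0" --pt "40 21.5 0 0 0 0" --pt "44 26.5 0 0 0 0" --pt "47 31 0 0 0 0" --pt "47 31 0 0 0 0"

```text
clock: 3.43
eef_pos: [0.5346, 0.1081, 0.1052]
tool_rot: [[-0.001, 1.0, 0.001], [1.0, 0.001, 0.001], [0.001, 0.001, -1.0]]
force: [-0.1, -0.2, 0.9]
grip_width: -0.0002
grip_force: 0.1
```

```bash
python3 - <<'E'
from station import vision
import cv2
a=vision.read_camera("top")[150:310,230:400]; b=vision.read_camera("side")[200:390,170:390]
a=cv2.resize(a,(400,376),interpolation=cv2.INTER_CUBIC); b=cv2.resize(b,(400,345),interpolation=cv2.INTER_CUBIC)
b=cv2.copyMakeBorder(b,0,31,0,0,cv2.BORDER_CONSTANT)
cv2.imwrite("pics/d1.png",cv2.hconcat([a,b]))
E
```

```text
(no output)
```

View pics/d1.png

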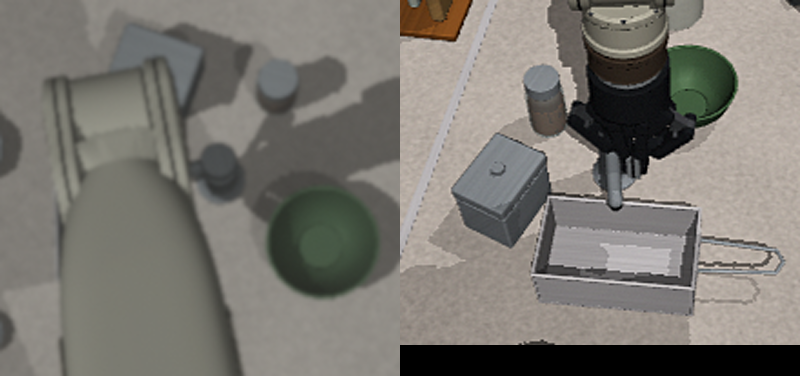

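The spout has swung round. In the side panel its tip is at about (614,205), above the tin's near side. I'll back off and rise.

>>> move_arm --pt "0 -6 0 0 0 0" --pt "0 -15 0 0 0 0" --pt "0 -18 -20 0 0 0" --pt "0 -18 -50 0 0 0" --pt "0 -18 -70 0 0 0" --pt "-15 0 -70 0 0 0" --pt "-35 18 -70 0 0 0" --pt "-55 33 -70 0 0 0" --pt "-63 38 -70 0 0 0" --pt "-63 38 -70 0 0 0"

```text
clock: 4.37
eef_pos: [0.5715, 0.0425, 0.1752]
tool_rot: [[0.003, 1.0, -0.0], [1.0, -0.003, -0.0], [-0.0, -0.0, -1.0]]
force: [0.4, -0.4, -0.2]
grip_width: 0.0001
grip_force: 0.0
```

```bash
python3 - <<'E'
from h import *
import cv2
for z in (.103,.11,.118): print(onplane("side",(287.7,312.7),z))
b=vision.read_camera("side")[200:390,170:390]
cv2.imwrite("pics/e1.png",cv2.resize(b,None,fx=3,fy=3,interpolation=cv2.INTER_CUBIC))
E
```

```text
[0.54739045 0.15114264 0.103     ]
[0.5461835  0.15534482 0.11      ]
[0.54480413 0.16014732 0.118     ]
```

View pics/e1.png

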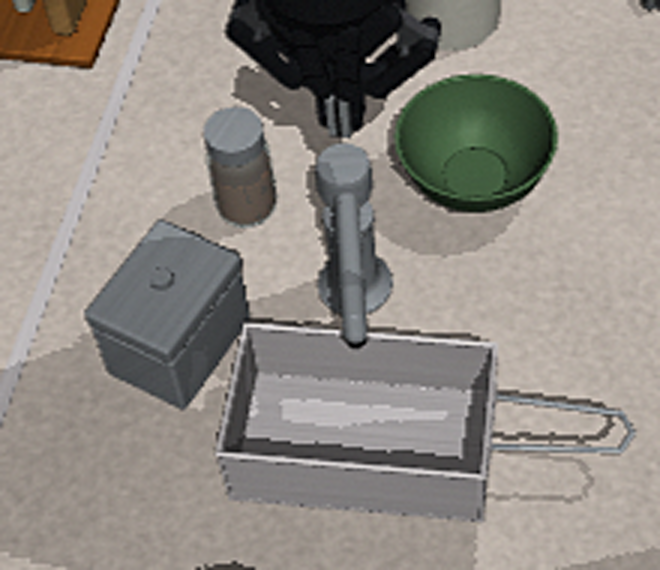

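The spout mouth is at about (355,341) in this crop, which gives world (0.546, 0.150). That is well inside the tin, the tin hasn't moved, and the fingers are over the cap. I'll descend to just above the cap, then press in steps.

>>> move_arm --pt "1.5 1 10 0 0 0" --pt "1.5 1 20 0 0 0" --pt "1.5 1 26 0 0 0" --pt "1.5 1 30 0 0 0" --pt "1.5 1 32 0 0 0" --pt "1.5 1 32 0 0 0"

```text
clock: 4.92
eef_pos: [0.5718, 0.0461, 0.1424]
tool_rot: [[-0.001, 1.0, -0.002], [1.0, 0.001, -0.0], [-0.0, -0.002, -1.0]]
force: [0.2, -0.6, -0.4]
grip_width: 0.0003
grip_force: 0.0
```

>>> move_arm --pt "0 0 2 0 0 0" --pt "0 0 4 0 0 0" --pt "0 0 6 0 0 0" --pt "0 0 8 0 0 0" --pt "0 0 10 0 0 0" --pt "0 0 12 0 0 0" --pt "0 0 13 0 0 0" --pt "0 0 13 0 0 0"

```text
clock: 5.58
eef_pos: [0.573, 0.0458, 0.1311]
tool_rot: [[-0.0, 1.0, 0.002], [1.0, 0.0, 0.0], [0.0, 0.002, -1.0]]
force: [-1.2, 0.3, 5.4]
grip_width: 0.0002
grip_force: 2.5
```

>>> move_arm --pt "0 0 1 0 0 0" --pt "0 0 2 0 0 0" --pt "0 0 2 0 0 0"

```text
clock: 5.83
eef_pos: [0.573, 0.0458, 0.1292]
tool_rot: [[-0.0, 1.0, 0.002], [1.0, 0.0, 0.0], [0.0, 0.002, -1.0]]
force: [-0.5, 1.1, 4.7]
grip_width: -0.0001
grip_force: 2.7
```

>>> move_arm --pt "0 0 1 0 0 0" --pt "0 0 1 0 0 0"

```text
clock: 6.0
eef_pos: [0.573, 0.0458, 0.1283]
tool_rot: [[-0.0, 1.0, 0.002], [1.0, 0.0, 0.0], [0.0, 0.002, -1.0]]
force: [-1.1, 0.8, 6.2]
grip_width: -0.0002
grip_force: 2.8
```

>>> move_arm --pt "0 0 0.7 0 0 0" --pt "0 0 0.7 0 0 0"

```text
clock: 6.17
eef_pos: [0.573, 0.0458, 0.1277]
tool_rot: [[-0.0, 1.0, 0.002], [1.0, 0.0, 0.0], [0.0, 0.002, -1.0]]
force: [-1.6, 0.2, 5.4]
grip_width: 0.0002
grip_force: 2.8
```

>>> move_arm --pt "0 0 0.8 0 0 0" --pt "0 0 0.8 0 0 0"

```text
clock: 6.33
eef_pos: [0.573, 0.0458, 0.1269]
tool_rot: [[-0.0, 1.0, 0.002], [1.0, 0.0, 0.0], [0.0, 0.002, -1.0]]
force: [-1.1, 0.1, 5.6]
grip_width: 0.0001
grip_force: 2.9
```

>>> move_arm --pt "0 0 0.6 0 0 0" --pt "0 0 0.6 0 0 0"

```text
clock: 6.5
eef_pos: [0.573, 0.0458, 0.1263]
tool_rot: [[-0.0, 1.0, 0.002], [1.0, 0.0, 0.001], [0.001, 0.002, -1.0]]
force: [-0.6, -0.2, 5.8]
grip_width: 0.0001
grip_force: 3.0
```

>>> move_arm --pt "0 0 0.6 0 0 0" --pt "0 0 0.6 0 0 0"

```text
clock: 6.67
eef_pos: [0.5731, 0.0458, 0.1258]
tool_rot: [[-0.0, 1.0, 0.002], [1.0, 0.0, 0.0], [0.0, 0.002, -1.0]]
force: [-0.9, 0.2, 5.4]
grip_width: 0.0001
grip_force: 3.1
```

>>> move_arm --pt "0 0 0.6 0 0 0" --pt "0 0 0.6 0 0 0"

```text
clock: 6.83
eef_pos: [0.573, 0.0458, 0.1252]
tool_rot: [[-0.0, 1.0, 0.002], [1.0, 0.0, 0.0], [0.0, 0.002, -1.0]]
force: [-1.4, -0.6, 6.1]
grip_width: 0.0003
grip_force: 3.1
```

>>> move_arm --pt "0 0 0.6 0 0 0" --pt "0 0 0.6 0 0 0"

```text
clock: 7.0
eef_pos: [0.573, 0.0458, 0.1246]
tool_rot: [[-0.0, 1.0, 0.002], [1.0, 0.0, 0.0], [0.0, 0.002, -1.0]]
force: [-1.7, 0.6, 5.7]
grip_width: 0.0001
grip_force: 3.2
```

>>> move_arm --pt "0 0 0.6 0 0 0" --pt "0 0 0.6 0 0 0"

```text
clock: 7.17
eef_pos: [0.5731, 0.0458, 0.1241]
tool_rot: [[-0.0, 1.0, 0.002], [1.0, 0.0, 0.0], [0.0, 0.002, -1.0]]
force: [-1.2, 1.1, 6.4]
grip_width: 0.0002
grip_force: 3.2
```

>>> move_arm --pt "0 0 0.6 0 0 0" --pt "0 0 0.6 0 0 0"

```text
clock: 7.33
eef_pos: [0.573, 0.0459, 0.1236]
tool_rot: [[-0.0, 1.0, 0.002], [1.0, 0.0, 0.001], [0.001, 0.002, -1.0]]
force: [-1.2, 0.3, 7.7]
grip_width: 0.0
grip_force: 3.7
```

>>> move_arm --pt "0 0 0.6 0 0 0" --pt "0 0 0.6 0 0 0"

```text
clock: 7.5
eef_pos: [0.5731, 0.0458, 0.1233]
tool_rot: [[-0.0, 1.0, 0.002], [1.0, 0.0, 0.001], [0.001, 0.002, -1.0]]
force: [-2.7, 1.1, 9.0]
grip_width: 0.0001
grip_force: 4.5
```

>>> move_arm --pt "0 0 0.4 0 0 0" --pt "0 0 0.4 0 0 0"

```text
clock: 7.67
eef_pos: [0.5731, 0.0458, 0.1231]
tool_rot: [[-0.0, 1.0, 0.003], [1.0, 0.0, 0.001], [0.001, 0.003, -1.0]]
force: [-2.3, -0.0, 10.5]
grip_width: 0.0002
grip_force: 5.0
```

The stop is found at about z 0.1237. From here the force grows about 3 N per commanded mm.

>>> move_arm --pt "0 0 0.6 0 0 0" --pt "0 0 1.2 0 0 0" --pt "0 0 1.2 0 0 0"

```text
clock: 7.92
eef_pos: [0.5732, 0.0458, 0.1226]
tool_rot: [[-0.0, 1.0, 0.003], [1.0, 0.0, 0.001], [0.001, 0.003, -1.0]]
force: [-3.3, 0.6, 13.5]
grip_width: 0.0001
grip_force: 6.6
```

>>> move_arm --pt "0 0 0.4 0 0 0" --pt "0 0 0.7 0 0 0" --pt "0 0 0.7 0 0 0" --pt "0 0 0.7 0 0 0" --pt "0 0 0.7 0 0 0" --pt "0 0 0.7 0 0 0" --pt "0 0 0.7 0 0 0" --pt "0 0 0.7 0 0 0"

```text
clock: 8.58
eef_pos: [0.5732, 0.0458, 0.1223]
tool_rot: [[-0.0, 1.0, 0.003], [1.0, 0.0, 0.001], [0.001, 0.003, -1.0]]
force: [-5.0, 0.3, 15.1]
grip_width: 0.0002
grip_force: 7.4
```

Firm at 15 N for over half a second. Now I'll release fully.

>>> move_arm --pt "0 0 -2 0 0 0" --pt "0 0 -5 0 0 0" --pt "0 0 -9 0 0 0" --pt "0 0 -13 0 0 0" --pt "0 0 -17 0 0 0" --pt "0 0 -21 0 0 0" --pt "0 0 -25 0 0 0" --pt "0 0 -28 0 0 0" --pt "0 0 -28 0 0 0" --pt "0 0 -28 0 0 0"

```text
clock: 9.42
eef_pos: [0.5723, 0.0456, 0.1469]
tool_rot: [[-0.0, 1.0, -0.001], [1.0, 0.0, -0.0], [-0.0, -0.001, -1.0]]
force: [1.0, -0.4, 0.5]
grip_width: 0.0002
grip_force: 0.0
```

>>> move_arm --pt "0 0 0 0 0 0" --pt "0 0 0 0 0 0" --pt "0 0 0 0 0 0" --pt "0 0 0 0 0 0"

```text
clock: 9.75
eef_pos: [0.5723, 0.0457, 0.147]
tool_rot: [[-0.0, 1.0, -0.001], [1.0, 0.0, -0.0], [-0.0, -0.001, -1.0]]
force: [-0.5, 0.3, 0.6]
grip_width: -0.0002
grip_force: 0.0
```

```bash
python3 - <<'E'
from h import *
import cv2
b=vision.read_camera("side")[200:390,170:390]
cv2.imwrite("pics/f1.png",cv2.resize(b,None,fx=3,fy=3,interpolation=cv2.INTER_CUBIC))
E
```

```text
(no output)
```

View pics/f1.png

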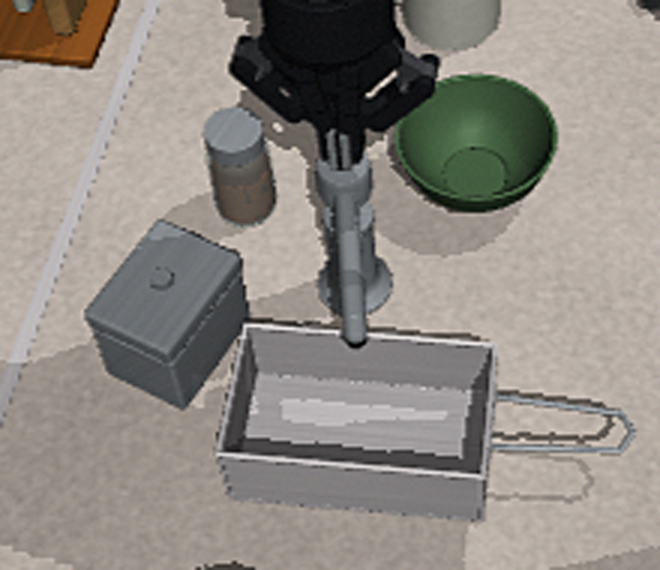

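The pump is up and the mouth is still at (355,341). Now the second stroke.

>>> move_arm --pt "0 0 3 0 0 0" --pt "0 0 5 0 0 0" --pt "0 0 7 0 0 0" --pt "0 0 10 0 0 0" --pt "0 0 13 0 0 0" --pt "0 0 16 0 0 0" --pt "0 0 19 0 0 0" --pt "0 0 21.5 0 0 0" --pt "0 0 23.5 0 0 0" --pt "0 0 24 0 0 0"

```text
clock: 10.63
eef_pos: [0.5726, 0.0457, 0.1239]
tool_rot: [[-0.0, 1.0, 0.001], [1.0, 0.0, 0.0], [0.0, 0.001, -1.0]]
force: [-2.9, -0.1, 6.5]
grip_width: -0.0002
grip_force: 3.6
```

>>> move_arm --pt "0 0 0.7 0 0 0" --pt "0 0 1.4 0 0 0" --pt "0 0 2 0 0 0" --pt "0 0 2 0 0 0"

```text
clock: 10.97
eef_pos: [0.5727, 0.0457, 0.123]
tool_rot: [[-0.0, 1.0, 0.002], [1.0, 0.0, 0.0], [0.0, 0.002, -1.0]]
force: [-4.1, 0.0, 10.3]
grip_width: -0.0
grip_force: 5.3
```

>>> move_arm --pt "0 0 0.7 0 0 0" --pt "0 0 1.4 0 0 0" --pt "0 0 1.9 0 0 0" --pt "0 0 1.9 0 0 0" --pt "0 0 1.9 0 0 0" --pt "0 0 1.9 0 0 0" --pt "0 0 1.9 0 0 0" --pt "0 0 1.9 0 0 0" --pt "0 0 1.9 0 0 0"

```text
clock: 11.72
eef_pos: [0.5727, 0.0457, 0.1222]
tool_rot: [[-0.0, 1.0, 0.003], [1.0, 0.0, 0.0], [0.0, 0.003, -1.0]]
force: [-5.6, 0.1, 15.3]
grip_width: 0.0002
grip_force: 7.8
```

>>> move_arm --pt "0 0 -2 0 0 0" --pt "0 0 -5 0 0 0" --pt "0 0 -9 0 0 0" --pt "0 0 -13 0 0 0" --pt "0 0 -17 0 0 0" --pt "0 0 -21 0 0 0" --pt "0 0 -27 0 0 0" --pt "0 0 -40 0 0 0" --pt "0 0 -60 0 0 0" --pt "0 0 -70 0 0 0"

```text
clock: 12.55
eef_pos: [0.5732, 0.0457, 0.1909]
tool_rot: [[-0.0, 1.0, 0.002], [1.0, 0.0, 0.0], [0.0, 0.002, -1.0]]
force: [1.1, -0.1, 0.7]
grip_width: 0.0001
grip_force: 0.0
```

>>> move_arm --pt "0 0 0 0 0 0" --pt "0 0 0 0 0 0" --pt "0 0 0 0 0 0" --pt "0 0 0 0 0 0"

```text
clock: 12.88
eef_pos: [0.5717, 0.0456, 0.188]
tool_rot: [[-0.0, 1.0, -0.002], [1.0, 0.0, -0.0], [-0.0, -0.002, -1.0]]
force: [0.3, 0.2, -0.5]
grip_width: 0.0
grip_force: 0.0
```

```bash
python3 - <<'E'
from h import *
import cv2
b=vision.read_camera("side")[200:390,170:390]
cv2.imwrite("pics/g1.png",cv2.resize(b,None,fx=3,fy=3,interpolation=cv2.INTER_CUBIC))
E
```

```text
(no output)
```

View pics/g1.png

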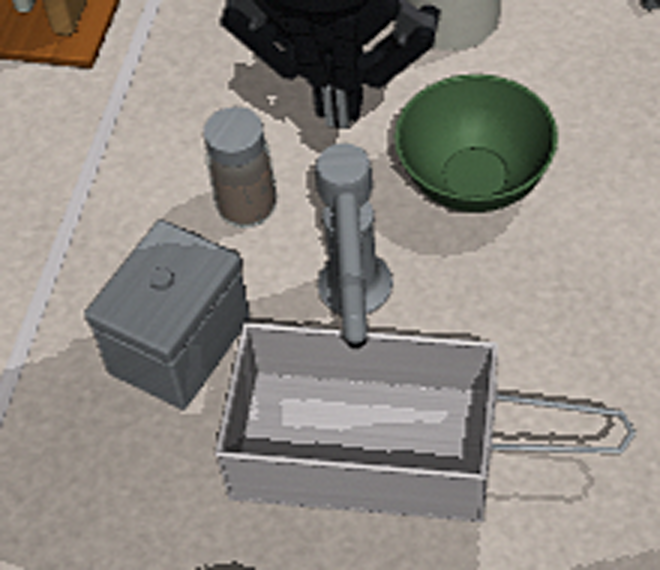

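The head is up, with the cap at (344,163) and the mouth at (355,341). The tin is unmoved and the gripper is clear.

```bash
python3 -c "
from station import arm
print(arm.sign_off())"
```

```text
the job is handed in; nothing more can be done
None
```

I swung the spout over the mess tin and gave the pump two full strokes, each held on its stop at about 15 N, and handed the job in at about 13 s; the last picture shows the head up and the tin, bowl, jar and caddy unmoved, but the hand-in gave no verdict.

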